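# Tip a carton onto the labelling board and push it home

### The arm

A 7-joint arm with a two-finger parallel gripper is mounted at the origin on a cart in front of the work surface, level with it; the furniture and walls round the work are solid. World frame = base frame: x ahead of the robot, y to its left, z up, the work surface at z = 0. Lengths are in mm, angles in rad, forces in N, time in s.
With the tool pointing down it reaches from about 425 to 875 mm from the base axis. Payload 9.9 kg.
Tool frame: the origin (TCP) lies midway between the tips of the shut fingers; the grasp point (between the pads) lies 19 mm behind it; z points along the fingers, y is the line along which they close (so a half turn about z gives the same grasp; the last joint's range is limited). The gripper opens to 85 mm and grips with 20 to 120 N. Pads are 22 mm wide; open, the fingers measure 114 mm over their backs; the gripper's body (76 mm by 85 mm) begins 54 mm behind the grasp point. The pads swing forward as they close: fully open they stand 13 mm farther back than shut.
Start: joints at [-0.084, 0.576, 0.025, 1.437, -0.015, 1.129, -0.057], TCP at [675.003, 0.006, 231.289] pointing down, gripper open.
Joint ranges: [-2.76, 2.76], [-0.34, 2.15], [-1.52, 1.57], [0.19, 2.46], [-1.09, 4.23], [0.17, 1.99], [-2.82, 2.82]. Speed limits (rad/s): [2.22, 2.22, 3.01, 3.01, 3.14, 3.14, 3.14].

### API

Orientations are given as a rotation vector (axis times angle).
In Python, from plant import ctrl, vision, probe_bus, workorder gives the robot as it stands (ctrl), with the cameras (vision), the readings (probe_bus) and the job (workorder).
- The arm moves only by the shell command python3 nudge.py 'ROWS' [FORCE]. ROWS is a JSON list of rows, 1 to 8 of them, each an object with the fields aperture (the opening from 0.0 (shut) to 1.0 (fully open)), sx, sy, sz (the shift in normalised numbers (1 is 500 mm)), rz (a turn about the tool's z in shares of pi rad (1.0 is pi rad)); a field left out counts as zero (the opening has to be given); each row is the pose to reach, as a shift and turn from the pose commanded when the command began, along the tool's axes at that moment; what a row does not reach only later rows make up. A row lasts 1/10 s, in which the tool goes at most 50 mm and 0.15 rad, less where a joint would pass 70% of its speed; a pose out of reach is approached as far as the arm can. The fingers move at their own pace and stop on an object; FORCE is the grip in N (left out, the last holds). Time passes only in rows, so rows that do not move let the fingers close. It prints the time, the measured TCP pose, the force, the opening and the grip force at its end. No shift or turn number may pass 1 either way. Input that does not fit is refused with a message, and nothing moves.
- probe_bus.sense(): the state, without advancing time (a new reading comes with each control period).
- vision.grab_frame(name): name is "scene" or "side" or "wrist"; returns a dict with "pixels" (480x640x3 uint8, red, green, blue), "fx", "fy", "cx", "cy" (pixels), "R" (3x3) and "t" (3): a world point X has camera coordinates R X + t. Camera axes: x right, y down, z forward; pixel columns grow to the right and rows downward; lengths in mm; the calibration is good to about 2 mm. A picture is of the moment at which its call begins. There is no depth.
- workorder.close_job(): hands the job in; it is judged then, once.
The state is a dict: "time": time; "joints": joint angles; "qd": joint speeds; "joint_torque": joint torques, N m; "eef_pos": TCP position; "tool_rot": TCP orientation; "contact_force": force on the tool from outside, world axes, zero at the start; "wrist_torque": the same for the moment, N m; "grip_width": opening from 0.0 (shut) to 1.0 (fully open); "gripper_force": force on a finger pad.
Only numpy, scipy, OpenCV 4.12 (cv2) and the standard library are available. Lean on these libraries where they do the work, as an engineer would, in place of code of your own. Each camera call takes 0.05 s, during which the arm holds its last target. There are 200 camera calls.

### The job

A flat carton stands on end on the wooden labelling board. Tip it over with the fingertips towards the metal stop so that it lies flat inside the marked outline, then push it gently along the board until its end touches the stop. Do not lift, carry or crush it, and leave the jars, tin, garlic and the taller carton beside the board where they are.

Things in the scene. Friction and masses are not known exactly. Their poses are not given: they have to be found in the camera images.
- board: wooden labelling board fixed on the table, 340 x 160 x 6 mm; origin at the centre of its underside, on the table top. x runs along its length to the metal stop (roughly to the robot's right), z up. The stop bar, 15 mm thick, 130 mm wide, top 30 mm above the table, crosses the +x end, its face at x = 150 mm. Flat dark lines mark the outline: x = -105 mm to the stop, y = -60 to 60 mm.
- stop_face (a point): centre of the stop's working face, 18 mm above the table, at (150, 0, 18) mm of the board; axes as the board's
- carton: white carton 78 x 30 x 175 mm, 0.08 to 0.17 kg, on end over the outline's rear line. y: along its length (up at the start). x: through its 30 mm thickness, towards the stop at the start, down once tipped. z: across its width. Origin: middle of one 30 x 175 mm side, 39 mm from the centre. Pushed in its top 50 mm it tips, falls after 30 mm and lies 25 to 85 mm short of the stop.
- foot_end (a point): centre of the carton's 78 x 30 mm foot face (on the board at the start; the rear end once tipped over, then its lower edge on the board and upper edge 36 mm above the table); axes as the carton's
- top_end (a point): centre of the carton's 78 x 30 mm top face (181 mm above the table at the start; meets the stop at the end); axes as the carton's
- tall_carton: Bystander, loose, to be left alone: the thick white carton (62 x 50 mm foot, 235 mm tall) standing on end on the far side of the board; its origin is half way up (117 mm) on one narrow face
- chilli_jar: Bystander, loose, to be left alone: glass jar with a red lid, 59 mm wide, 86 mm tall; origin at the centre of its foot
- green_jar: Bystander, loose, to be left alone: spice jar with a green cap, 46 mm wide, 106 mm tall; origin at the centre of its foot
- brown_jar: Bystander, loose, to be left alone: spice jar with a dark brown cap, 44 mm wide, 96 mm tall; origin at the centre of its foot
- tin: Bystander, loose, to be left alone: round tin, 57 mm wide, 72 mm tall, on the robot's side of the board; origin at the centre of its foot
- garlic: Bystander, loose, to be left alone: garlic bulb, 60 x 57 x 58 mm, on the robot's side of the board; origin at the centre of its underside

How it is judged:
By the outcome, as a careful person would: the job done as asked, in the order asked, and still so for the second after the job is handed in, with the robot touching nothing.
It also fails if it takes over 45 s, if anything falls off the work surface, if the arm or the gripper's body presses on something with over 40 N, if the wrist force passes 120 N, or if a joint passes its speed limit or range.

## Working session

There is one attempt and no reset: what is moved stays moved. The work goes in short steps, Python scripts to look and compute and a shell command to move; the robot and the scene stay as the last step left them, time stands still between calls to the robot, and variables do not carry over. Pictures are saved under pics/ and viewed, at most 10 in all, crops included, and the job is handed in when it is done.

```bash
ls; mkdir -p pics
cat > h.py <<'E'
import numpy as np,cv2
from plant import ctrl, vision, probe_bus, workorder
def snap(n,fn):
    f=vision.grab_frame(n); cv2.imwrite('pics/'+fn,f['pixels'][:,:,::-1])
    np.savez('pics/'+fn+'.npz',**{k:f[k] for k in f}); return f
def load(fn): return np.load('pics/'+fn+'.npz')
def back(f,u,v,z):
    d=np.array(f['R']).T@np.array([(u-f['cx'])/f['fx'],(v-f['cy'])/f['fy'],1]); c=-np.array(f['R']).T@np.array(f['t'])
    return c+d*(z-c[2])/d[2]
def proj(f,X):
    p=np.array(f['R'])@np.array(X,float)+np.array(f['t']); return f['fx']*p[0]/p[2]+f['cx'],f['fy']*p[1]/p[2]+f['cy']
E
python3 - <<'E'
from h import *
for n in('scene','side'):
    f=snap(n,n+'0.png'); print(n,-np.array(f['R']).T@np.array(f['t']))
s=probe_bus.sense();print(s['tool_rot'],s['eef_pos'],s['time'])
E
```

```text
nudge.py
pics
plant.py
scene [  13.58331088 -633.96114059  571.32836909]
side [271.66639379 549.39330703 726.12448708]
[-2.22074959e+00 -2.22073385e+00  1.76200456e-03] [ 6.74597611e+02 -2.67682766e-02  2.30528786e+02] 0.1
```

View pics/scene0.png

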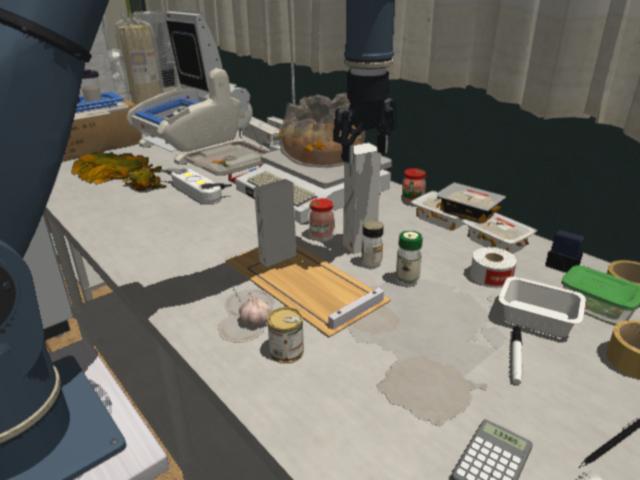

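View pics/side0.png

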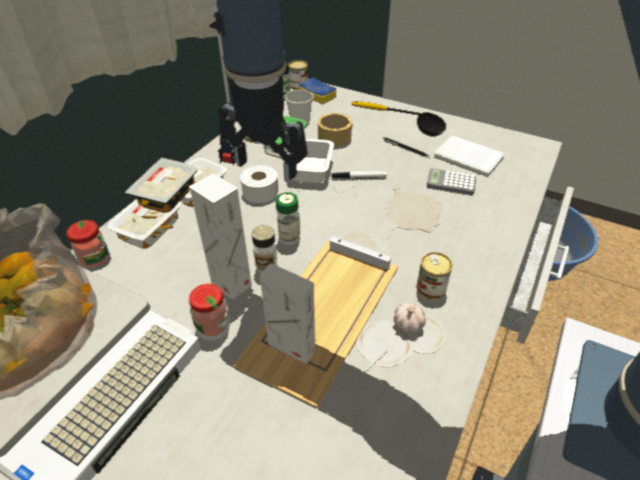

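The scene view shows the carton at about (275,222), the stop at (357,307) and the tall carton at (360,200). The side view shows the carton at about (290,312), the stop at (360,253) and the tall carton at (220,240). I'll enlarge both views to pick corners.

Run:
```python
from h import *
a=cv2.imread('pics/scene0.png')[130:340,215:425]; b=cv2.imread('pics/side0.png')[170:410,180:460]
cv2.imwrite('pics/a.png',cv2.resize(a,(600,600),interpolation=2)[:,:]); cv2.imwrite('pics/b.png',cv2.resize(b,(700,600),interpolation=2))
```

```text
(no output)
```

View pics/a.png

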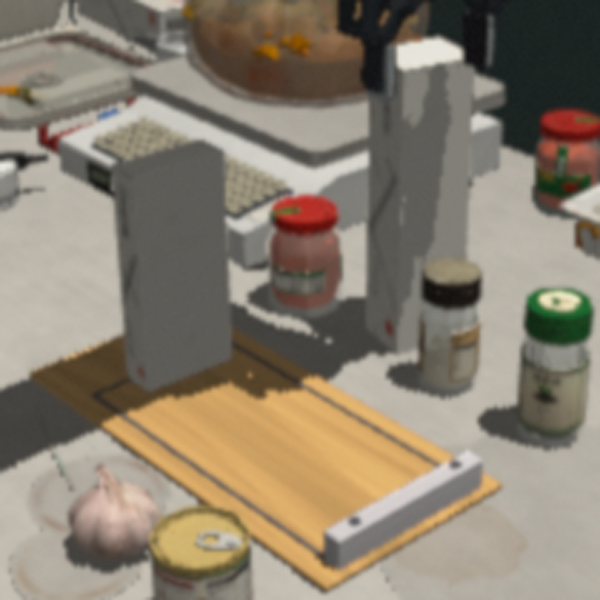

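View pics/b.png

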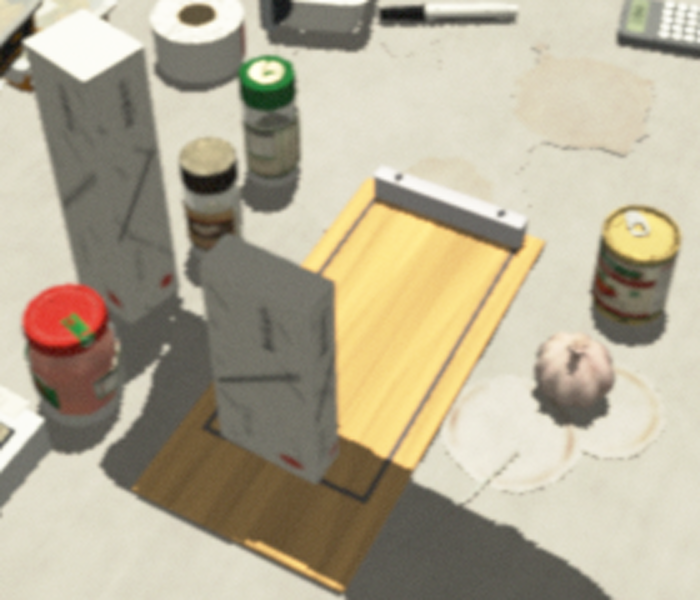

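```bash
cat > m.py <<'E'
from h import *
from scipy.optimize import least_squares
A=load('scene0.png');B=load('side0.png')
a=lambda u,v:(215+u*.35,130+v*.35); b=lambda u,v:(180+u*.4,170+v*.4)
def fit(obs,x0):
    def T(x,p): c,s=np.cos(x[2]),np.sin(x[2]); return [x[0]+c*p[0]-s*p[1],x[1]+s*p[0]+c*p[1],p[2]]
    r=lambda x:np.ravel([np.subtract(proj(f,T(x,p)),uv) for f,uv,p in obs])
    o=least_squares(r,x0,loss='soft_l1',x_scale=[100,100,1]); print(o.x,np.round(r(o.x),1)); return o.x
P=lambda *p:p
bd=fit([(A,a(32,375),P(-170,80 if 0 else -80,6)) if 0 else (A,a(32,375),P(-170,-80,6)),(A,a(330,588),P(170,-80,3)),(A,a(500,487),P(170,80,4)),
 (B,b(137,490),P(-170,80,6)),(B,b(343,590),P(-170,-80,4)),(B,b(545,243),P(170,-80,6)),
 (A,a(472,453),P(165,65,30)),(B,b(375,170),P(165,65,30)),(B,b(526,215),P(165,-65,30))],[580,0,-1.5])
ca=fit([(A,a(148,388),P(15,-39,6)),(A,a(232,358),P(15,39,6)),(A,a(122,376),P(-15,-39,6)),(A,a(117,165),P(-15,-39,181)),(A,a(223,152),P(15,39,181)),(A,a(205,140),P(-15,39,181)),
 (B,b(222,436),P(-15,39,6)),(B,b(322,482),P(-15,-39,6)),(B,b(339,468),P(15,-39,6)),(B,b(203,278),P(-15,39,181)),(B,b(335,283),P(15,-39,181)),(B,b(230,235),P(15,39,181))],[550,100,-1.5])
c,s=np.cos(bd[2]),np.sin(bd[2]);d=ca[:2]-bd[:2];print('carton in board',c*d[0]+s*d[1],-s*d[0]+c*d[1],ca[2]-bd[2])
for n,uv,z in[('tall top corners',(30,45),235),('',(85,82),235),('',(143,45),235)]: print(back(B,*b(*uv),z)[:2])
print('chilli lid',back(B,*b(66,308),86)[:2],'tin',back(B,*b(640,232),72)[:2],'garlic',back(B,*b(573,365),30)[:2], 'brown',back(B,*b(208,155),96)[:2])
E
python3 m.py
```

```text
[544.50136692  43.97400038  -1.55437025] [-2.3 -0.7 -0.5  1.2  1.2 -0.9 -3.   0.3  0.3  2.1 -0.7 -1.1  4.5  1.7
  1.  -2.   0.   0.7]
[551.75074413 138.1974877   -1.63228466] [-0.9  2.4 -0.1  1.2  0.9  0.8 -3.3 -0.   0.2 -0.4 -1.7 -0.5 -0.4  0.3
 -2.3  2.6  0.6 -4.9 -1.6 -5.9  1.2 -0.  -0.4 -1.1]
carton in board -94.0917026699982 8.796051473015593 -0.07791440351517864
[760.43630809  82.61198744]
[706.46019453  96.15507059]
[696.75125626  48.26653176]
chilli lid [703.10412134 157.41113631] tin [ 390.54616508 -106.35791685] garlic [396.9372795   -2.47443506] brown [696.21980202  -6.17342429]
```

The rows are not in the units I measure in: shifts go in shares of 500 mm and turns go in shares of pi rad. I convert before sending: 190 mm / 500 = 0.38, -123 mm / 500 = -0.246, 0.06 rad / 3.1416 = 0.0191.

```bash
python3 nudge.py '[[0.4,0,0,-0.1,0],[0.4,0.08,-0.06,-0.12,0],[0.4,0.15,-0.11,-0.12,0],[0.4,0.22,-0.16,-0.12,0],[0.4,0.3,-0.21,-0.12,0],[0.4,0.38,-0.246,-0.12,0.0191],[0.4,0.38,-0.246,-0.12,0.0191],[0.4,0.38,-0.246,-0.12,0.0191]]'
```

```text
refused: ROWS must be a list of objects with named fields. Nothing was moved.
```

Wrong form. The message asks for a list of objects with named fields, so I'll send the same numbers that way.

```bash
python3 nudge.py '[{"aperture": 0.4,"sz": -0.1},{"aperture": 0.4,"sx": 0.08,"sy": -0.06,"sz": -0.12},{"aperture": 0.4,"sx": 0.15,"sy": -0.11,"sz": -0.12},{"aperture": 0.4,"sx": 0.22,"sy": -0.16,"sz": -0.12},{"aperture": 0.4,"sx": 0.3,"sy": -0.21,"sz": -0.12},{"aperture": 0.4,"sx": 0.38,"sy": -0.246,"sz": -0.12,"rz": 0.0191},{"aperture": 0.4,"sx": 0.38,"sy": -0.246,"sz": -0.12,"rz": 0.0191},{"aperture": 0.4,"sx": 0.38,"sy": -0.246,"sz": -0.12,"rz": 0.0191}]'
python3 - <<'E'
from h import *
f=snap('side','side1.png')
E
```

```text
time: 0.9
eef_pos: [551.4, 191.2, 291.1]
tool_rot: [-2.284, -2.157, 0.001]
contact_force: [0.5, 0.3, -1.1]
grip_width: 0.405
gripper_force: 0.0
```

View pics/side1.png

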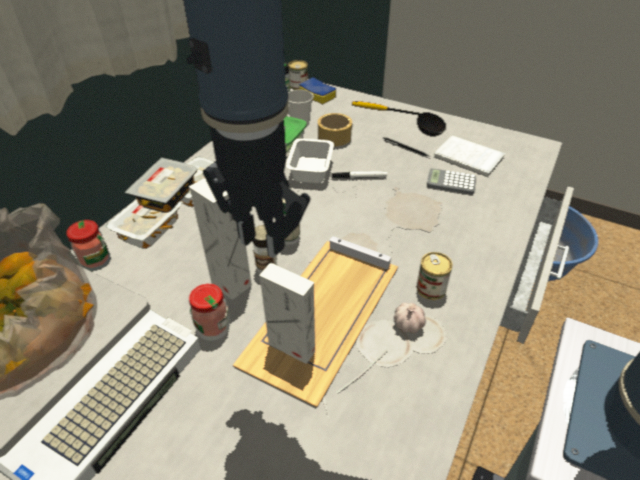

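The picture shows the carton untouched. Its lit top face has corners at about (265,282), (270,265), (313,277) and (305,297). The gripper is above and clear of it.

Run:
```python
from h import *
f=load('side1.png')
for p in[(265,282),(270,265),(313,277),(305,297)]:print(back(f,*p,181)[:2].round(1))
for p in[(264,351-7),(308,364)]:print('foot',back(f,*p,6)[:2].round(1))
```

```text
[577.3 158.2]
[589.5 125.8]
[520.6 116.5]
[512.  155.3]
foot [599.  153.2]
foot [512.9 152. ]
```

Converted, 131 mm / 500 = 0.262, 90 mm / 500 = 0.18.

```bash
python3 nudge.py '[{"aperture": 0.4,"sz": 0.09},{"aperture": 0.4,"sz": 0.18},{"aperture": 0.4,"sz": 0.262},{"aperture": 0.4,"sz": 0.262},{"aperture": 0.4,"sx": -0.02,"sz": 0.262},{"aperture": 0.4,"sx": -0.036,"sz": 0.262},{"aperture": 0.4,"sx": -0.052,"sz": 0.262},{"aperture": 0.4,"sx": -0.052,"sz": 0.262}]'
```

```text
time: 1.75
eef_pos: [551.4, 162.0, 162.0]
tool_rot: [2.289, 2.15, 0.003]
contact_force: [-0.8, -0.1, -0.4]
grip_width: 0.403
gripper_force: 0.0
```

Converted, -20 mm / 500 = -0.04, -15 mm / 500 = -0.03.

```bash
python3 nudge.py '[{"aperture": 0.4,"sx": -0.01},{"aperture": 0.4,"sx": -0.02},{"aperture": 0.4,"sx": -0.03},{"aperture": 0.4,"sx": -0.04}]'; python3 nudge.py '[{"aperture": 0.4,"sx": -0.01},{"aperture": 0.4,"sx": -0.02},{"aperture": 0.4,"sx": -0.03},{"aperture": 0.4,"sx": -0.038},{"aperture": 0.4,"sx": -0.038},{"aperture": 0.4,"sx": -0.038}]'; python3 -c "
from h import *
snap('side','side2.png')"
```

```text
time: 2.15
eef_pos: [549.2, 143.7, 160.3]
tool_rot: [-2.287, -2.154, 0.0]
contact_force: [0.6, 0.1, -0.2]
grip_width: 0.405
gripper_force: 0.0
time: 2.75
eef_pos: [548.1, 125.2, 160.3]
tool_rot: [-2.287, -2.154, -0.0]
contact_force: [0.2, -0.1, 1.1]
grip_width: 0.404
gripper_force: 0.0
```

View pics/side2.png

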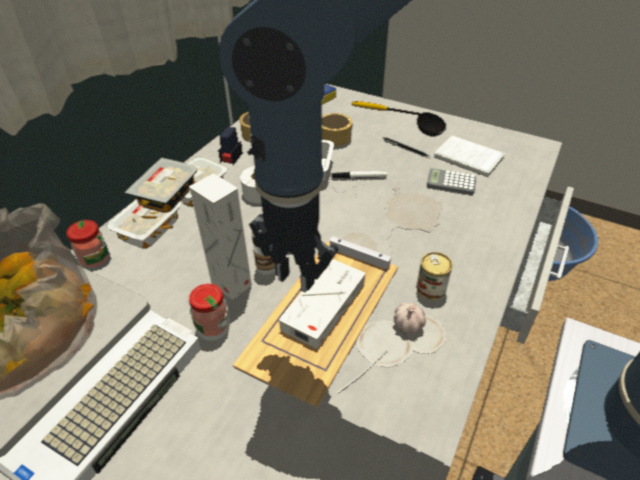

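The carton has tipped and lies flat inside the outline. Its rear top edge runs from (281,318) to (318,335), and its front right corner is near (365,291).

Run:
```python
from h import *
f=load('side2.png')
for p in[(281,319),(318,335),(365,280)]:print(back(f,*p,36)[:2].round(1))
a=f['pixels'][230:360,230:410,::-1]; cv2.imwrite('pics/c.png',cv2.resize(a,(800,578),interpolation=2))
```

```text
[587.8 112.7]
[515.7 111.9]
[498.4 -37.7]
```

View pics/c.png

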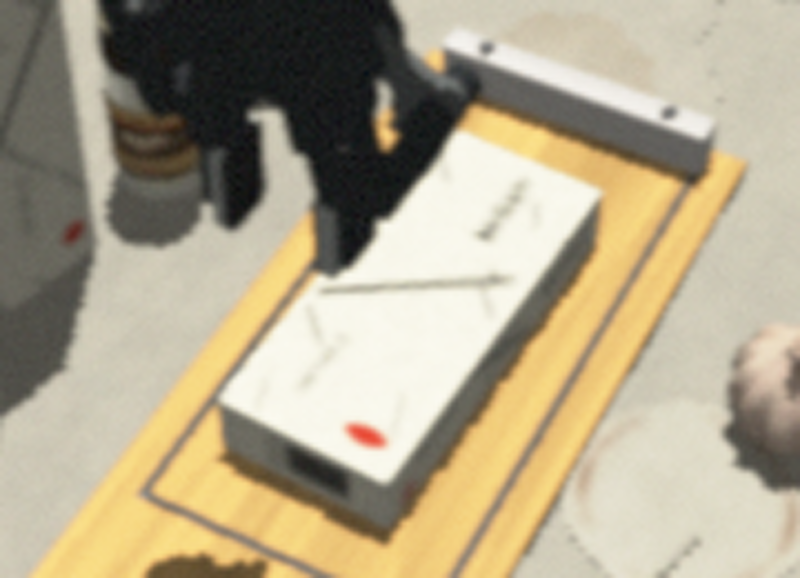

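The crop shows the carton's top corners at RL (219,402), RR (385,487), FR (602,190) and FL (460,130), with a gap left to the stop.

Run:
```python
from h import *
f=load('side2.png'); q=lambda u,v:(230+u/4.444,230+v/4.444)
P=[back(f,*q(*p),36)[:2] for p in[(219,402),(385,487),(602,190),(460,130)]]
print(np.round(P,1)); d=P[2]+P[3]-P[0]-P[1];print('yaw',np.arctan2(d[1],d[0]),'len',np.hypot(*d)/2,'c',np.mean(P,0))
S=[back(f,*q(*p),z)[:2] for p,z in[((440,48),30),((712,140),30),((690,182),6),((150,492),6)]];print(np.round(S,1))
```

```text
[[588.7 116.8]
 [513.3 121.1]
 [505.3 -54.7]
 [574.5 -57.8]]
yaw -1.6342652631618653 len 175.57909267431762 c [545.45486778  31.32502343]
[[ 609.1 -105.2]
 [ 477.5 -109.8]
 [ 483.2 -103.8]
 [ 603.1  147.7]]
```

Converted, 144 mm / 500 = 0.288, 125 mm / 500 = 0.25, -0.077 rad / 3.1416 = -0.0245.

```bash
python3 nudge.py '[{"aperture": 0.6,"sx": 0.07,"sy": 0.002,"rz": -0.0245},{"aperture": 0.6,"sx": 0.07,"sy": 0.002,"rz": -0.0245},{"aperture": 0.6,"sx": 0.07,"sy": 0.002,"sz": 0.09,"rz": -0.0245},{"aperture": 0.6,"sx": 0.07,"sy": 0.002,"sz": 0.18,"rz": -0.0245},{"aperture": 0.6,"sx": 0.07,"sy": 0.002,"sz": 0.25,"rz": -0.0245},{"aperture": 0.6,"sx": 0.07,"sy": 0.002,"sz": 0.288,"rz": -0.0245},{"aperture": 0.6,"sx": 0.07,"sy": 0.002,"sz": 0.288,"rz": -0.0245}]'; python3 -c "
from h import *
snap('side','side3.png')"
```

```text
time: 3.5
eef_pos: [549.3, 159.9, 13.6]
tool_rot: [-2.2, -2.239, 0.007]
contact_force: [-0.9, -0.6, -0.1]
grip_width: 0.602
gripper_force: 0.0
```

View pics/side3.png

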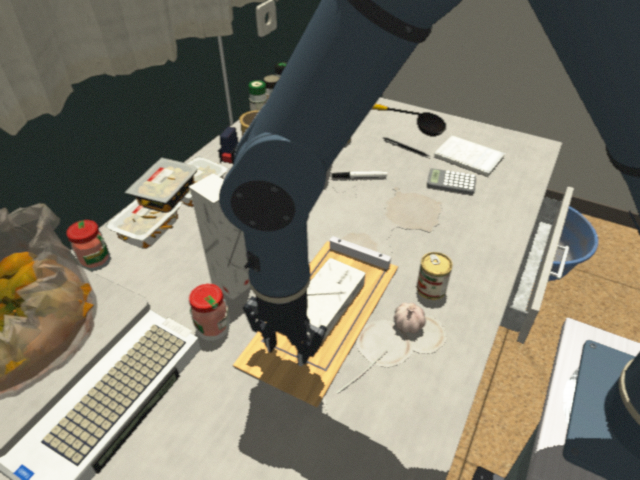

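The fingers are behind the carton's foot end, at about (290,345), and square to the board. Now I'll push slowly.

Converted, -42 mm / 500 = -0.084, -38 mm / 500 = -0.076.

```bash
python3 nudge.py '[{"aperture": 0.6,"sx": -0.016},{"aperture": 0.6,"sx": -0.03},{"aperture": 0.6,"sx": -0.042},{"aperture": 0.6,"sx": -0.052},{"aperture": 0.6,"sx": -0.06},{"aperture": 0.6,"sx": -0.068},{"aperture": 0.6,"sx": -0.076},{"aperture": 0.6,"sx": -0.084}]'; python3 nudge.py '[{"aperture": 0.6,"sx": -0.008},{"aperture": 0.6,"sx": -0.016},{"aperture": 0.6,"sx": -0.024},{"aperture": 0.6,"sx": -0.032},{"aperture": 0.6,"sx": -0.04},{"aperture": 0.6,"sx": -0.046},{"aperture": 0.6,"sx": -0.052},{"aperture": 0.6,"sx": -0.052}]'
```

```text
time: 4.35
eef_pos: [551.9, 117.9, 16.3]
tool_rot: [-2.202, -2.24, -0.0]
contact_force: [1.0, 1.2, 0.8]
grip_width: 0.6
gripper_force: 0.4
time: 5.15
eef_pos: [552.3, 91.3, 16.3]
tool_rot: [2.203, 2.239, -0.001]
contact_force: [-0.6, -0.3, 0.1]
grip_width: 0.6
gripper_force: 0.0
```

Now small steps until the force rises.

Converted, -6 mm / 500 = -0.012, -4 mm / 500 = -0.008.

```bash
for i in 1; do :; done; python3 nudge.py '[{"aperture": 0.6,"sx": -0.004},{"aperture": 0.6,"sx": -0.008},{"aperture": 0.6,"sx": -0.012},{"aperture": 0.6,"sx": -0.012}]'|grep -E 'eef|force'; python3 -c "
from h import *
f=snap('side','side4.png'); cv2.imwrite('pics/d.png',cv2.resize(f['pixels'][220:360,240:410,::-1],(680,560),interpolation=2))"
```

```text
eef_pos: [552.5, 85.6, 16.3]
contact_force: [0.3, 0.6, -0.2]
gripper_force: 0.0
```

View pics/d.png

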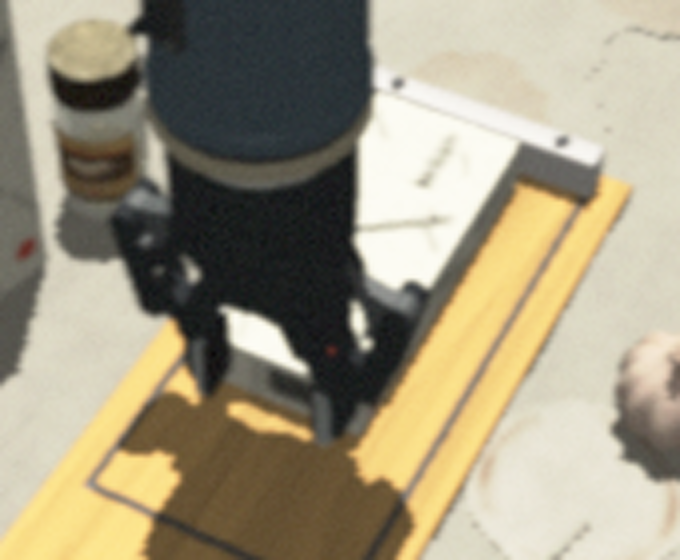

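The carton is parallel to the board and nearly at the stop, with its front corner at crop pixel (520,140). I'll go on in 1 mm steps.

Converted, -2 mm / 500 = -0.004, -1 mm / 500 = -0.002.

```bash
python3 nudge.py '[{"aperture": 0.6,"sx": -0.002},{"aperture": 0.6,"sx": -0.004},{"aperture": 0.6,"sx": -0.004}]'|grep -E 'eef|force'; python3 nudge.py '[{"aperture": 0.6,"sx": -0.002},{"aperture": 0.6,"sx": -0.002}]'|grep -E 'eef|force'; python3 nudge.py '[{"aperture": 0.6,"sx": -0.002},{"aperture": 0.6,"sx": -0.002}]'|grep -E 'eef|force'
```

```text
eef_pos: [552.5, 83.9, 16.3]
contact_force: [0.5, -0.7, -0.3]
gripper_force: 0.0
eef_pos: [552.5, 82.9, 16.3]
contact_force: [0.0, -0.7, -0.1]
gripper_force: 0.0
eef_pos: [552.5, 81.9, 16.3]
contact_force: [-0.1, 0.9, 0.6]
gripper_force: 0.0
```

Converted, -1 mm / 500 = -0.002.

```bash
python3 nudge.py '[{"aperture": 0.6,"sx": -0.002},{"aperture": 0.6,"sx": -0.002}]'|grep -E 'eef|contact'; python3 nudge.py '[{"aperture": 0.6,"sx": -0.002},{"aperture": 0.6,"sx": -0.002}]'|grep -E 'eef|contact';python3 nudge.py '[{"aperture": 0.6,"sx": -0.002},{"aperture": 0.6,"sx": -0.002}]'|grep -E 'eef|contact'; python3 -c "
from h import *
f=snap('side','side5.png'); cv2.imwrite('pics/e.png',cv2.resize(f['pixels'][220:360,240:410,::-1],(680,560),interpolation=2))
s=probe_bus.sense();print(s['joint_torque'])"
```

```text
eef_pos: [552.5, 80.8, 16.3]
contact_force: [0.4, 0.5, -0.3]
eef_pos: [552.5, 79.8, 16.3]
contact_force: [-0.1, 0.1, 0.6]
eef_pos: [552.7, 79.5, 16.3]
contact_force: [0.1, 2.2, -0.7]
[  1.59414366 -70.76434135   2.97009028 -14.53387052   0.53785354
   0.34713205   0.09477553]
```

The force rises and the tool lags, which suggests contact. I'll do one more millimetre to confirm, then back off and rise.

Converted, -1 mm / 500 = -0.002.

```bash
python3 nudge.py '[{"aperture": 0.6,"sx": -0.002},{"aperture": 0.6,"sx": -0.002}]'|grep -E 'eef|contact'; python3 nudge.py '[{"aperture": 0.6,"sx": -0.001},{"aperture": 0.6,"sx": -0.001}]'|grep -E 'eef|contact'
```

```text
eef_pos: [552.8, 79.5, 16.4]
contact_force: [1.1, 6.5, -0.9]
eef_pos: [552.9, 79.4, 16.4]
contact_force: [-0.3, 8.1, 0.0]
```

Converted, -130 mm / 500 = -0.26, 95 mm / 500 = 0.19.

```bash
python3 nudge.py '[{"aperture": 0.6,"sx": 0.002},{"aperture": 0.6,"sx": 0.006},{"aperture": 0.6,"sx": 0.03},{"aperture": 0.6,"sx": 0.08},{"aperture": 0.6,"sx": 0.12},{"aperture": 0.6,"sx": 0.16,"sz": -0.08},{"aperture": 0.6,"sx": 0.18,"sz": -0.17},{"aperture": 0.6,"sx": 0.19,"sz": -0.26}]'; python3 nudge.py '[{"aperture": 0.6,"sz": -0.08},{"aperture": 0.6,"sz": -0.14},{"aperture": 0.6,"sz": -0.14}]'; python3 -c "
from h import *
f=snap('side','side6.png');g=snap('scene','scene6.png'); 
a=cv2.resize(f['pixels'][170:370,180:460,::-1],(800,571),interpolation=2)
b=g['pixels'][130:340,215:425,::-1]
a[:315,:315]=cv2.resize(b,(315,315)) if 0 else a[:315,:315]
cv2.imwrite('pics/g.png',a)"
```

```text
time: 8.15
eef_pos: [550.1, 174.5, 147.5]
tool_rot: [-2.199, -2.242, 0.001]
contact_force: [1.4, -0.3, -0.2]
grip_width: 0.601
gripper_force: 0.0
time: 8.45
eef_pos: [552.8, 173.7, 220.8]
tool_rot: [2.2, 2.238, 0.01]
contact_force: [-0.8, -0.3, -0.9]
grip_width: 0.602
gripper_force: 0.0
```

View pics/g.png

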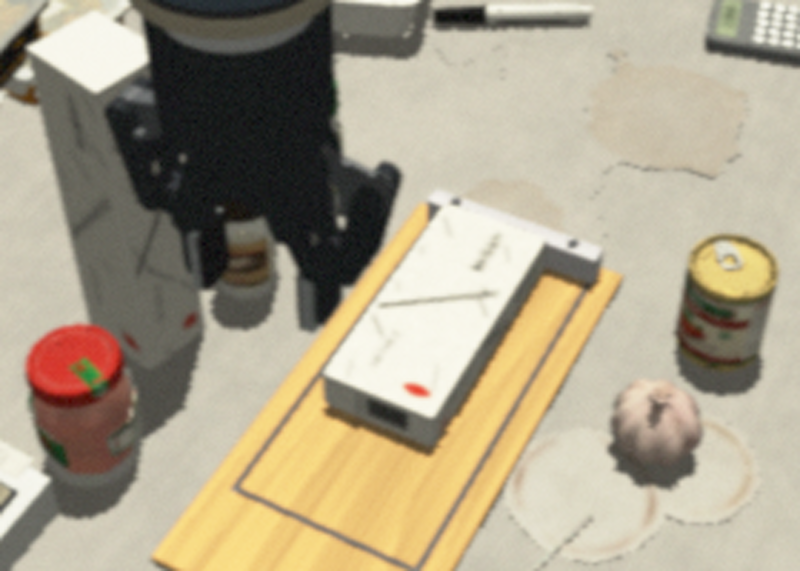

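The carton lies against the stop: its front edge runs along (440,205) to (545,243), and its rear corners are (325,378) and (432,418). The bystanders look unmoved. I'll check that it lies inside the outline.

Run:
```python
from h import *
f=load('side6.png'); q=lambda u,v:(180+u/2.857,170+v/2.857)
bo=np.array([544.5,44]);c,s=np.cos(-1.554),np.sin(-1.554);R=np.array([[c,s],[-s,c]])
for p,z in [((325,378),36),((432,418),36),((545,243),36),((440,205),36),((238,488),6),((415,568),6),((588,288),6)]: print((R@(back(f,*q(*p),z)[:2]-bo)).round(1))
a,b=load('scene0.png')['pixels'],load('scene6.png')['pixels']
print(probe_bus.sense()['time'])
```

```text
[-25.8  43.3]
[-23.2 -29.7]
[145.9 -31.1]
[146.7  49.2]
[-103.2   60.9]
[-103.6  -59.4]
[147.6 -64.6]
8.55
```

```bash
python3 -c "
from plant import ctrl, vision, probe_bus, workorder
print(workorder.close_job())"
```

```text
the job is handed in; nothing more can be done
None
```

The carton was tipped over, lies flat inside the outline and was pushed until its end pressed on the stop (about 8 N); the bystanders in view looked unmoved, and I handed the job in at about 8.6 s.

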